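# Hook a hanger arm into a slotted upright

### The arm

A 6-joint arm with a two-finger parallel gripper is mounted at the origin on a cart in front of the work surface, level with it; the furniture and walls round the work are solid. World frame = base frame: x ahead of the robot, y to its left, z up, the work surface at z = 0. Lengths are in m, angles in rad, forces in N, time in s.
With the tool pointing down it reaches from about 0.35 to 0.775 m from the base axis. Payload 7.3 kg.
Tool frame: the origin (TCP) lies at the very end of the fingers, on their centre line; the grasp point (between the pads) lies 19 mm behind it; z points along the fingers, y is the line along which they close (so a half turn about z gives the same grasp; the last joint's range is limited). The gripper opens to 92 mm and grips with 3 to 60 N. Pads are 19 mm wide; open, the fingers measure 130 mm over their backs; the gripper's body (75 mm by 190 mm) begins 47 mm behind the grasp point.
Start: joints at [1.091, 0.342, 1.524, -0, 1.275, -0.146], TCP at [0.172, 0.496, 0.227] pointing down, gripper open.
Joint ranges: [-2.53, 2.53], [-0.77, 2.02], [0.04, 2.7], [-1, 4.14], [0.28, 2.66], [-3.11, 3.11]. Speed limits (rad/s): [2.57, 2.57, 3.14, 3.14, 3.14, 3.14].

### API

Orientations are given as [roll, pitch, yaw] about the fixed x, y, z axes, in that order (R = Rz(yaw) Ry(pitch) Rx(roll)).
In Python, from cell import robot, read_camera, get_calibration gives the robot as it stands. The module is installed in compiled form; this text tells all that it offers.
- The arm moves only by the tool send_rows, never from a script. Its argument "plan" is a list of rows, each a list of 2 entries, a list of its own where there are three numbers: the shift along the tool's x, y, z as a fraction of full scale, then the turn, a rotation vector about the tool's x, y, z as a fraction of full scale. A call has exactly 10 rows; each row shifts and turns the commanded pose from where the row before left it, along the tool's axes as they then stand; what a row does not reach is not made up. Full scale, the value 1, is 0.025 m for a shift and 90 degrees for a turn. A row lasts 1/8 s, in which the tool goes at most 62.5 mm and 10.7 degrees, less where a joint would pass 70% of its speed; a pose out of reach is approached as far as the arm can. A call with a number of a shift or a turn outside -1 to 1 is refused whole. A call with a gripper value outside its range is refused whole. "gripper" is the opening, from -1 (shut) to 1 (fully open), so that 0 is half open, set as the call begins (left out, the last holds). The fingers move at their own pace and stop on an object; "force" is the grip in N (left out, the last holds). Time passes only in rows, so rows that do not move let the fingers close, or fill a call up. It gives the time, the measured TCP pose, the force, the opening and the grip force at its end, in the units of the state.
- robot.observe(): the state, without advancing time (a new reading comes with each control period).
- read_camera(name): name is "scene" or "side" or "wrist"; returns (picture, depth): 480x640x3 uint8, blue, green, red; 480x640 float32, m along the optical axis (not along the pixel's ray), 0 where there is no reading.
- get_calibration(name): a dict with "intrinsics" (3x3 intrinsics, pixels), "rvec" (rotation vector, rad) and "tvec" (3), from world to camera coordinates, as OpenCV has them. Camera axes: x right, y down, z forward; pixel columns grow to the right and rows downward; lengths in m; the calibration is good to about 2 mm. A picture is of the moment at which its call begins: read the wrist's pose just before it. get_calibration takes no time and is no camera call; for the wrist camera it gives the pose at the moment of the call.
- robot.hand_in(): hands the job in; it is judged then, once.
The state is a dict: "time": time; "qpos": joint angles; "qvel": joint speeds; "joint_efforts": joint torques, N m; "tool_pos": TCP position; "tool_rot": TCP orientation; "contact_force": force on the tool from outside, world axes, zero at the start; "torque": the same for the moment, N m; "opening": finger opening in m; "grip_force": force on a finger pad.
Only numpy, scipy, OpenCV 4.12 (cv2) and the standard library are available. Lean on these libraries where they do the work, as an engineer would, in place of code of your own. Each camera call takes 0.05 s, during which the arm holds its last target. There are 200 camera calls.

### The job

Mount the grey hanger arm on the slotted upright: press its two hook tabs into the two upper slots of the strip, then push it down until it is fully home and the spring ball clicks into the window of its back plate, with the back plate flush against the strip. Be gentle, a push of about 10 N is plenty; the exact height of the slots has to be felt out. Leave the mouse, stapler and charger where they are.

Things in the scene. Friction and masses are not known exactly. Their poses are not given: they have to be found in the camera images.
- stand: Upright stand, screwed to the desk: dark foot plate 88 x 104 x 10 mm, dark post 246 mm high; on its front a bright metal strip, 42 mm wide, 162 high, with a column of three slots. Origin on the desk straight below the strip's front face; x points INTO the strip, away from the side where the arm goes; z up.
- stand_face (a point): On the strip's front face and centre line, 115 mm above the desk; axes as stand. NOMINAL height of the middle slot's lower edge; the strip, slots and all, is really clamped up to 20 mm higher or lower, which this does not show. Slots 25 mm high, 11 wide with rounded side edges, 54 mm from one to the next, wall 5 mm, hollow behind. Strip's top nominally 213 mm above the desk.
- hanger: Grey hanger arm, 0.15 to 0.3 kg, standing on its foot flange (116 x 40 x 6 mm). Origin at the centre of the foot's underside; x points to the back plate with the hook tabs; z up. Back plate 40 mm wide, 86 high, 5 thick, rear face at x = 60 mm, with a 12 mm square window at z = 51 mm. Upturned front end at x = -48 to -56 mm, 30 mm wide, 52 high.
- hanger_grip (a point): Where to hold the hanger arm from above: on its straight beam, 16 mm thick (along y), top edge 46 mm above the foot's underside. This point is at x = -8 mm, z = 32 mm of hanger, same axes; the back plate's rear face is 68 mm ahead of it in x.
- hanger_back (a point): On the back plate's rear face, centre line, 13 mm above the foot's underside, at the underside of the lower hook's neck; axes as hanger. Seated, it is on the strip's face at the real lower edge of the middle slot. The hooks enter the slots while it is 8 to 12 mm above that edge (best 10) and then go down.
- hanger_hook (a point): Outer end of the lower hook tab, level with its neck's underside, 10.5 mm out of the rear face. Two equal steel tabs, 6 mm thick, 54 mm apart in height: neck 13 mm high, and a lip that hangs 8 mm below the neck, 6.5 to 10.5 mm out of the rear face (21 mm high over all).
- click (a joint): Spring ball, 12 mm across, in the strip between middle and top slots, 3 mm proud of the face. Value in m: 0 out, 0.003 pushed flush by the back plate. Pushes with 3 to 7 N, so the arm rubs on its way down and must be pushed (about 10 N is enough, both inwards and down); it springs out into the plate's window when the arm is all the way down.
- mouse: Bystander, leave alone: black computer mouse 104 x 66 x 37 mm. Origin at the centre of its underside.
- stapler: Bystander, leave alone: blue stapler 141 mm long, 46 high. Origin at the centre of its underside.
- charger: Bystander, leave alone: white plug-in charger 70 x 46 x 28 mm. Origin at the centre of its underside.

How it is judged:
On the way:
1. the hook tabs are in the two upper slots: the back plate within 6 mm of the strip's face (x of hanger_back in the frame of stand_face between -0.006 and 0.004 m and y of hanger_back in the frame of stand_face between -0.008 and 0.008 m and z of hanger_back in the frame of stand_face between -0.025 and 0.038 m), for 0.1 s.
At the end, for the whole second after the job is handed in: The arm hangs in the two upper slots, all the way down: back plate within 3 mm of the strip, centred within 5 mm, lower hook within 25 mm of the nominal height, spring ball out within 1.2 mm, upright within 0.06 rad, square within 0.12 rad, at rest (x of hanger_back in the frame of stand_face between -0.003 and 0.003 m and y of hanger_back in the frame of stand_face between -0.005 and 0.005 m and z of hanger_back in the frame of stand_face between -0.025 and 0.025 m and value of joint click below 0.0012 m and angle between hanger_back's own z axis and vertical below 0.06 rad and angle between the x axis of hanger_back and the x axis of stand_face, either way round below 0.12 rad and linear speed of hanger below 0.01 m/s); the robot touches nothing.
It fails at once if the hanger arm is forced against the stand with more than 45 N (contact force between hanger and stand above 45 N).
It fails at once if the mouse, stapler or charger is moved by more than 30 mm (distance of any of mouse, stapler, charger from where it was at the start of the episode above 0.03 m).
It also fails if it takes over 61 s, if anything falls off the work surface, if the arm or the gripper's body presses on something with over 40 N, if the wrist force passes 120 N, or if a joint passes its speed limit or range.

## Working session

There is one attempt and no reset: what is moved stays moved. The work goes in short steps, Python scripts to look and compute and a tool call to move; the robot and the scene stay as the last step left them, time stands still between calls to the robot, and variables do not carry over. Pictures are saved under pics/ and viewed, at most 10 in all, crops included, and the job is handed in when it is done.

Besides the shell and the picture viewer there is one more tool, called after "Call:" in YAML: its name, and indented under it one key for each argument. send_rows: Moves the arm, as the interface text tells. Shift numbers are shares of 0.025 m and turn numbers shares of 90 degrees, none past 1 either way. Its arguments: {"type":"object","properties":{"plan":{"type":"array"},"gripper":{"type":"number"},"force":{"type":"number"}},"required":["plan"]}

```bash
mkdir -p pics; cat > h.py <<'E'
import numpy as np,cv2
from cell import robot,read_camera,get_calibration
def grab(n):
    c=get_calibration(n); p,d=read_camera(n)
    R=cv2.Rodrigues(np.array(c["rvec"],float))[0]; t=np.array(c["tvec"],float).ravel(); K=np.array(c["intrinsics"])
    v,u=np.mgrid[0:480,0:640]
    X=np.stack([(u-K[0,2])/K[0,0]*d,(v-K[1,2])/K[1,1]*d,d],-1)
    W=(X-t)@R
    W[d==0]=np.nan
    return p,d,W
E
python3 - <<'E'
from h import *
s=robot.observe();print(s)
for n in("scene","side"):
    p,d,W=grab(n);cv2.imwrite(f"pics/{n}0.png",p);np.savez(f"{n}0.npz",p=p,W=W)
E
```

```text
{'time': 0.0, 'qpos': array([ 1.09096966e+00,  3.42718969e-01,  1.52507752e+00, -2.34728091e-05,
        1.27537751e+00, -1.45960226e-01]), 'qvel': array([ 0.00083949, -0.00036841,  0.00023839,  0.00018422, -0.00180844,
        0.00048884]), 'joint_efforts': array([ 1.58747025e-03, -4.31255114e+01, -2.44218117e+01,  7.18911644e-02,
        5.61749493e-02, -1.27872236e-04]), 'tool_pos': array([0.17180695, 0.49563669, 0.2260258 ]), 'tool_rot': array([-3.14002486e+00, -2.07788367e-04,  2.80773290e+00]), 'contact_force': array([-0.78091838, -0.45829491, -0.77866707]), 'torque': array([ 0.00505877,  0.02278913, -0.02531591]), 'grip_force': 0.0, 'opening': 0.09197531481008639}
```

View pics/scene0.png

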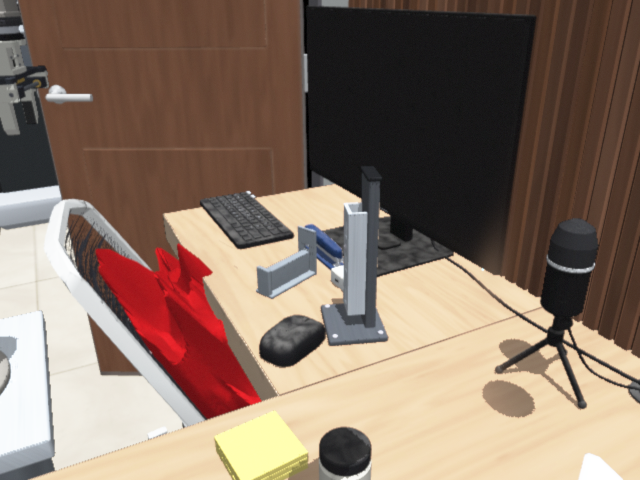

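View pics/side0.png

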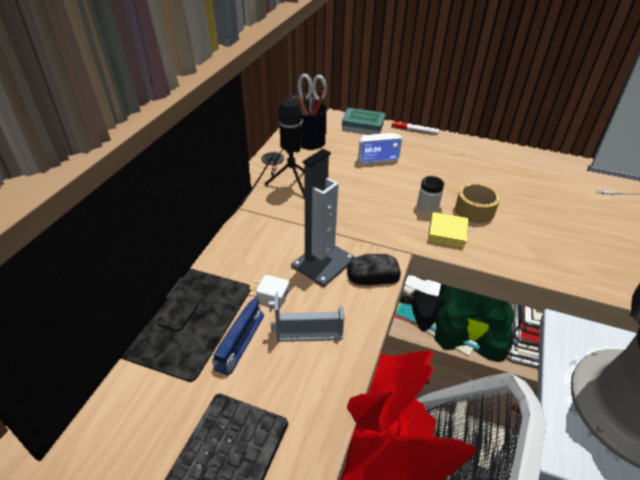

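The scene picture shows the hanger at (258–318, 228–293), the stand at (322–386, 168–343), the stapler behind the hanger at (325, 245) and the mouse at (292, 340). The side picture shows the hanger at (272–345, 293–341), the strip at (315–338, 180–262) and the charger at (272, 290).

```bash
python3 - <<'E'
from h import *
np.set_printoptions(precision=4,suppress=True)
S=np.load("side0.npz");C=np.load("scene0.npz")
for n,D,pts in(("side",S,[(325,220),(320,200),(332,200),(325,250),(330,270),(300,324),(340,330),(278,310),(272,288),(372,268),(240,335),(310,312)]),("scene",C,[(355,230),(355,290),(372,200),(305,245),(290,270),(265,278),(290,340),(325,245),(340,325)])):
    for u,v in pts: print(n,u,v,D["W"][v,u])
W=np.concatenate([S["W"].reshape(-1,3),C["W"].reshape(-1,3)])
src=np.r_[np.zeros(307200),np.ones(307200)]
# top-down map of local region
c=S["W"][324,300]; m=(np.abs(W[:,0]-c[0])<.3)&(np.abs(W[:,1]-c[1])<.3)&(W[:,2]>.006)&(W[:,2]<.3)
P=W[m];s=src[m]
img=np.full((600,600,3),255,np.uint8)
u=((P[:,0]-c[0]+.3)*1000).astype(int).clip(0,599);v=(599-(P[:,1]-c[1]+.3)*1000).astype(int).clip(0,599)
img[v,u,0]=(P[:,2]*1000).clip(0,255);img[v,u,1]=s*160;img[v,u,2]=0
cv2.imwrite("pics/top.png",img);print("center",c)
E
```

```text
side 325 220 [ 0.5704 -0.0997  0.1303]
side 320 200 [ 0.579  -0.0938  0.178 ]
side 332 200 [ 0.5647 -0.1182  0.1649]
side 325 250 [ 0.5695 -0.1033  0.0519]
side 330 270 [ 0.5546 -0.0948  0.01  ]
side 300 324 [0.5518 0.0682 0.0332]
side 340 330 [0.4859 0.0473 0.0228]
side 278 310 [0.5837 0.0853 0.0753]
side 272 288 [0.634  0.0055 0.0273]
side 372 268 [ 0.4738 -0.1068  0.0347]
side 240 335 [0.6338 0.1308 0.0398]
side 310 312 [0.5546 0.0136 0.0025]
scene 355 230 [ 0.569  -0.1335  0.1693]
scene 355 290 [ 0.569  -0.1365  0.0752]
scene 372 200 [ 0.5866 -0.1473  0.215 ]
scene 305 245 [0.5889 0.0801 0.053 ]
scene 290 270 [0.544  0.0468 0.0285]
scene 265 278 [0.4895 0.025  0.037 ]
scene 290 340 [ 0.4579 -0.1521  0.0334]
scene 325 245 [0.6332 0.0879 0.0401]
scene 340 325 [ 0.5529 -0.1211  0.0108]
center [0.5518 0.0682 0.0332]
```

View pics/top.png

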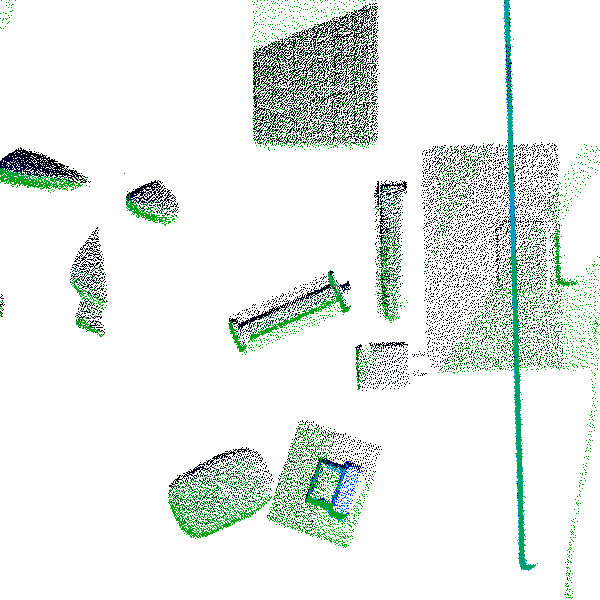

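The top view shows the hanger at yaw about +18° around (290, 315), and the stand at yaw about -18° with its face at about (315, 482). Next I'll fit both, and estimate the strip's top height and the slot heights.

```bash
cat > fit.py <<'E'
from h import *
np.set_printoptions(precision=4,suppress=True)
S=np.load("side0.npz");C=np.load("scene0.npz")
def plane(P,n0,it=8,th=.003):
    # vertical plane fit: n.xy=d, trimmed
    c=np.median(P[:,:2]@n0); m=np.abs(P[:,:2]@n0-c)<.01
    for _ in range(it):
        q=P[m][:,:2];mu=q.mean(0);w,V=np.linalg.eigh(np.cov((q-mu).T));n=V[:,0]*np.sign(V[:,0]@n0)
        m=np.abs((P[:,:2]-mu)@n)<th
    return n,mu@n,m
for nm,D in(("side",S),("scene",C)):
    W=D["W"].reshape(-1,3)
    # strip
    a=np.radians(-18);ex=np.array([np.cos(a),np.sin(a)]);ey=np.array([-ex[1],ex[0]])
    o=np.array([.57,-.12]);L=(W[:,:2]-o)
    k=(np.abs(L@ex)<.008)&(np.abs(L@ey)<.035)&(W[:,2]>.03)&(W[:,2]<.25)
    P=W[k]
    try:
        n,d,m=plane(P,ex)
        t=np.array([-n[1],n[0]]);y=P[m][:,:2]@t;z=P[m][:,2]
        print(nm,"strip yaw",np.degrees(np.arctan2(n[1],n[0])),"d",d,"n",m.sum(),"y pct",np.percentile(y,[1,3,50,97,99]),"z pct",np.percentile(z,[.5,2,50,98,99.5,100]))
        for y0 in (y.min()+y.max())/2+np.arange(-.0,.001,.1): print(" centre",n*d+t*y0)
    except Exception as e: print(nm,e,k.sum())
    # hanger
    a=np.radians(18);hx=np.array([np.cos(a),np.sin(a)]);hy=np.array([-hx[1],hx[0]])
    o=np.array([.54,.055]);L=W[:,:2]-o;x=L@hx;yy=L@hy;z=W[:,2]
    b=(np.abs(x)<.035)&(np.abs(yy)<.014)&(z>.012)&(z<.05)
    n,d,m=plane(W[b],hy,th=.002); print(nm,"beam yaw",np.degrees(np.arctan2(-n[0],n[1])),"d",d,m.sum(), "zmax",np.percentile(W[b][:,2],[98,99.5]))
    b=(x>.02)&(x<.09)&(np.abs(yy)<.03)&(z>.055)&(z<.1)
    Q=W[b];print(nm,"plate",len(Q),"x",np.percentile(Q[:,:2]@hx,[1,10,50,90,99]),"y",np.percentile(Q[:,:2]@hy,[1,50,99]),"zmax",np.percentile(Q[:,2],99.5))
    b=(x<-.02)&(x>-.09)&(np.abs(yy)<.03)&(z>.02)&(z<.06)
    Q=W[b];print(nm,"front",len(Q),"x",np.percentile(Q[:,:2]@hx,[1,10,50]),"y",np.percentile(Q[:,:2]@hy,[1,50,99]))
E
python3 fit.py
python3 - <<'E'
import sys;sys.path.insert(0,'.')
import cv2
a=cv2.imread('pics/side0.png')[150:290,280:360];b=cv2.imread('pics/scene0.png')[180:340,320:400]
a=cv2.resize(a,(320,560),interpolation=2);b=cv2.resize(b,(280,560),interpolation=2)
cv2.imwrite('pics/strip.png',cv2.hconcat([a,b]))
E
```

```text
side strip yaw -20.111974857135618 d 0.5700688277524227 n 941 y pct [0.0681 0.0694 0.0922 0.1107 0.1111] z pct [0.0329 0.0366 0.123  0.1946 0.1954 0.1971]
 centre [ 0.5662 -0.1116]
side beam yaw 23.541229199468248 d -0.15816975877125944 524 zmax [0.0473 0.048 ]
side plate 168 x [0.5809 0.582  0.5854 0.5954 0.5973] y [-0.1276 -0.1059 -0.0888] zmax 0.08923055582653355
side front 403 x [0.4715 0.4748 0.4884] y [-0.1306 -0.1117 -0.1047]
scene strip yaw -10.14471357232061 d 0.5787314518484878 n 782 y pct [-0.035  -0.0345 -0.031   0.0083  0.01  ] z pct [0.0342 0.0369 0.1178 0.1956 0.196  0.1964]
 centre [ 0.5674 -0.1144]
scene beam yaw 23.060200428094667 d -0.1696994320048404 482 zmax [0.0477 0.0482]
scene plate 324 x [0.5797 0.5809 0.5832 0.5863 0.5899] y [-0.1318 -0.113  -0.0911] zmax 0.08927790820559586
scene front 474 x [0.4705 0.4717 0.4762] y [-0.1369 -0.1256 -0.1076]
```

View pics/strip.png

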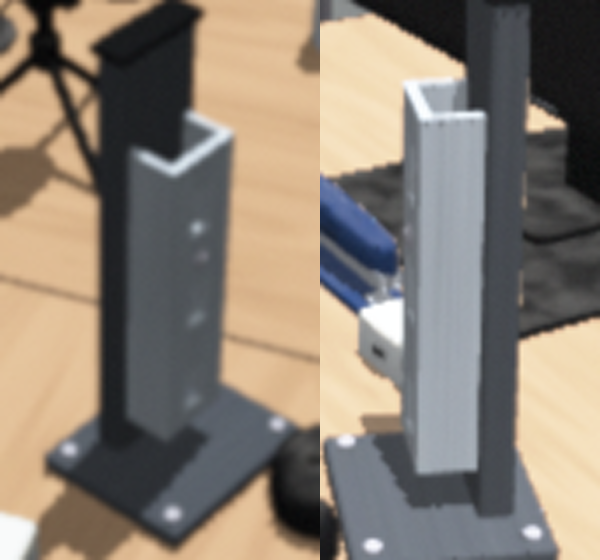

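The strip shows as a channel. In the side view its front face is the narrow right part (columns 326–336), and its +y wall is at columns 314–322. I'll refit with those pixels.

```bash
cat > fit2.py <<'E'
from h import *
np.set_printoptions(precision=4,suppress=True)
S=np.load("side0.npz")["W"];C=np.load("scene0.npz")["W"]
def fitl(W,n0,th=.0025):
    P=W.reshape(-1,3);P=P[np.isfinite(P[:,0])];m=np.ones(len(P),bool);m=np.abs(P[:,:2]@n0-np.median(P[:,:2]@n0))<.012
    for _ in range(10):
        q=P[m][:,:2];mu=q.mean(0);w,V=np.linalg.eigh(np.cov((q-mu).T));n=V[:,0]*np.sign(V[:,0]@n0);m=np.abs((P[:,:2]-mu)@n)<th
    return n,mu,m.sum()
a=np.radians(-18);ex=np.array([np.cos(a),np.sin(a)]);ey=np.array([-ex[1],ex[0]])
for nm,W,n0 in(("front side",S[195:243,327:336],ex),("wall+ side",S[195:245,315:322],ey),("wall- scene",C[220:305,351:363],ey)):
    n,mu,k=fitl(W,n0);ang=np.degrees(np.arctan2(n[1],n[0]))-(0 if n0 is ex else 90);print(nm,"yaw",ang,"pt",mu,k)
for nm,W in(("side",S[170:200,312:345]),("scene",C[190:225,340:368])):
    P=W.reshape(-1,3);k=(np.abs(P[:,:2]-[.575,-.115]).max(1)<.03)&(P[:,2]<.205);print(nm,"topz",np.sort(P[k][:,2])[-12:])
hp=[]
for nm,W in(("side",S),("scene",C)):
    W=W.reshape(-1,3);a=np.radians(23);hx=np.array([np.cos(a),np.sin(a)]);hy=np.array([-hx[1],hx[0]]);L=W[:,:2]-[.54,.06];x=L@hx;y=L@hy;z=W[:,2]
    b=(np.abs(x)<.035)&(np.abs(y)<.02)&(z>.012)&(z<.042)
    n,mu,k=fitl(W[b],hy,.0015);print(nm,"beam yaw",np.degrees(np.arctan2(-n[0],n[1])),mu,k)
    b=(np.abs(x)<.035)&(np.abs(y)<.02)&(z>.0445)&(z<.05)
    Q=W[b][:,:2];print("  top edge",len(Q),"y",np.percentile(y[b],[3,50,97])if len(Q) else 0)
    b=(x>.02)&(x<.09)&(np.abs(y)<.04)&(z>.055)&(z<.1);print("  plate x",np.percentile(x[b],[1,10,50,90,99]),"y",np.percentile(y[b],[1,3,97,99]))
    b=(x<-.03)&(x>-.09)&(np.abs(y)<.03)&(z>.02)&(z<.06);print("  front x",np.percentile(x[b],[1,10,50,90]),"y",np.percentile(y[b],[1,3,97,99]))
    b=(x<.07)&(x>-.09)&(np.abs(y)<.04)&(z>.003)&(z<.009);print("  foot x",np.percentile(x[b],[1,5,95,99]),"y",np.percentile(y[b],[1,5,95,99]))
E
python3 fit2.py
```

```text
front side yaw -19.211587769968922 pt [ 0.5639 -0.1172] 369
wall+ side yaw -21.476938819236395 pt [ 0.5829 -0.0962] 345
wall- scene yaw -18.01227323734031 pt [ 0.5708 -0.1363] 991
side topz [0.2034 0.2035 0.2039 0.2041 0.2041 0.2042 0.2043 0.2045 0.2046 0.2047
 0.2048 0.2049]
scene topz [0.2021 0.2023 0.2024 0.2026 0.2027 0.2027 0.2031 0.2033 0.2039 0.2041
 0.2043 0.2047]
side beam yaw 23.412171021120507 [0.5392 0.0625] 395
  top edge 224 y [-0.0111 -0.0044  0.0029]
  plate x [0.0501 0.0502 0.0536 0.0634 0.0653] y [-0.0225 -0.0203  0.0161  0.0165]
  front x [-0.0604 -0.0581 -0.0478 -0.0338] y [-0.0163 -0.0144  0.0097  0.0105]
  foot x [-0.0763 -0.0537  0.0475  0.0617] y [-0.0053  0.0014  0.0153  0.0229]
scene beam yaw 23.1263432608032 [0.5438 0.047 ] 358
  top edge 171 y [-0.0146 -0.0079  0.0005]
  plate x [0.0479 0.0489 0.0507 0.0532 0.056 ] y [-0.0265 -0.0258  0.0136  0.0144]
  front x [-0.0622 -0.0612 -0.0588 -0.0358] y [-0.0221 -0.0214  0.0057  0.0074]
  foot x [-0.0857 -0.0682  0.0468  0.052 ] y [-0.0356 -0.0267  0.0073  0.0352]
```

Call:
send_rows:
  plan:
    - [[-1,-0.6,0.1],[0,0,0]]
    - [[-1,-0.6,0.1],[0,0,0]]
    - [[-1,-0.6,0.1],[0,0,0]]
    - [[-1,-0.6,0.1],[0,0,0]]
    - [[-1,-0.6,0.1],[0,0,0]]
    - [[-1,-0.6,0.1],[0,0,0]]
    - [[-1,-0.6,0.1],[0,0,0]]
    - [[-1,-0.6,0.1],[0,0,0]]
    - [[-1,-0.6,0.1],[0,0,0]]
    - [[-1,-0.6,0.1],[0,0,0]]
  gripper: 0.2
  force: 30

```text
time: 1.35
tool_pos: [0.3594, 0.2715, 0.2014]
tool_rot: [-3.141, -0.0, 2.808]
contact_force: [0.2, 0.5, -0.9]
opening: 0.0553
grip_force: 0.0
```

Call:
send_rows:
  plan:
    - [[-0.94,-0.62,0.1],[0,0,0]]
    - [[-0.94,-0.62,0.1],[0,0,0]]
    - [[-0.94,-0.62,0.1],[0,0,0]]
    - [[-0.94,-0.62,0.1],[0,0,0]]
    - [[-0.94,-0.62,0.1],[0,0,0]]
    - [[-0.94,-0.62,0.1],[0,0,0]]
    - [[-0.94,-0.62,0.1],[0,0,0]]
    - [[-0.94,-0.62,0.1],[0,0,0]]
    - [[-0.94,-0.62,0.1],[0,0,0]]
    - [[-0.94,-0.62,0.1],[0,0,0]]

```text
time: 2.6
tool_pos: [0.5305, 0.0482, 0.1762]
tool_rot: [-3.142, -0.001, 2.808]
contact_force: [-0.2, 0.7, 0.0]
opening: 0.0553
grip_force: 0.0
```

Call:
send_rows:
  plan:
    - [[0,0,0],[0,0,-0.1]]
    - [[0,0,0],[0,0,-0.1]]
    - [[0,0,0],[0,0,-0.1]]
    - [[0,0,0],[0,0,-0.1]]
    - [[0,0,0],[0,0,-0.07]]
    - [[0,0,0],[0,0,0]]
    - [[0,0,0],[0,0,0]]
    - [[0,0,0],[0,0,0]]
    - [[0,0,0],[0,0,0]]
    - [[0,0,0],[0,0,0]]

```text
time: 3.85
tool_pos: [0.5303, 0.049, 0.1767]
tool_rot: [3.142, 0.0, -2.737]
contact_force: [0.3, -0.4, -0.4]
opening: 0.0552
grip_force: 0.0
```

```bash
python3 - <<'E'
from h import *
np.set_printoptions(precision=4,suppress=True)
s=robot.observe();print(s["time"],s["tool_pos"],s["tool_rot"],s["opening"],s["contact_force"])
p,d,W=grab("wrist");cv2.imwrite("pics/w1.png",p);np.savez("w1.npz",W=W)
E
```

```text
3.85 [0.5303 0.049  0.1767] [ 3.1415  0.0001 -2.7374] 0.055153902926648256 [ 0.327  -0.4119 -0.4146]
```

View pics/w1.png

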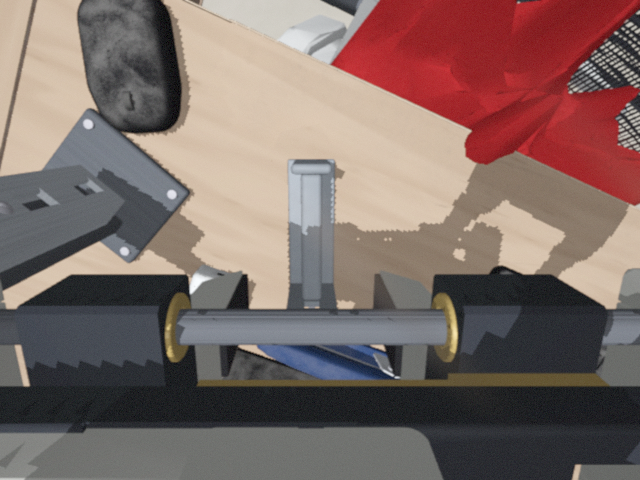

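The wrist view shows the hanger straight along the image at columns 289–335 (front end at row 163), between the fingers at columns 247 and 385. The slots show at (40, 205) and (92, 188). I'll measure the hanger and strip from this view.

```bash
python3 - <<'E'
from h import *
np.set_printoptions(precision=4,suppress=True)
W=np.load("w1.npz")["W"]
P=W[160:300,280:345].reshape(-1,3);T=np.array([.5303,.049]);a=np.radians(23.3)
hx=np.array([np.cos(a),np.sin(a)]);hy=np.array([-hx[1],hx[0]])
x=(P[:,:2]-T)@hx;y=(P[:,:2]-T)@hy;z=P[:,2]
b=(z>.042)&(z<.049)&(x>-.036)
print("beam top",b.sum(),"yaw corr",np.degrees(np.polyfit(x[b],y[b],1)[0]),"y",np.percentile(y[b],[2,50,98]),"x",x[b].min(),x[b].max(),"z",np.median(z[b]))
b=(z>.049)&(z<.057);print("front",b.sum(),"x",np.percentile(x[b],[2,50,98]),"y",np.percentile(y[b],[2,98]),np.median(z[b]))
b=(z>.003)&(z<.01);print("foot y",np.percentile(y[b],[2,98]),"x",x[b].min(),np.median(z[b]))
Q=W[165:290,0:150].reshape(-1,3)
a=np.radians(-19);ex=np.array([np.cos(a),np.sin(a)]);ey=np.array([-ex[1],ex[0]])
X=Q[:,:2]@ex;Y=Q[:,:2]@ey
b=(Q[:,2]>.03)&(np.abs(Y-.078)<.05)&(np.abs(X-.571)<.02)
print("strip",b.sum(),"X",np.percentile(X[b],[2,20,50,80,98]),"Y",np.percentile(Y[b],[1,50,99]),"z",np.percentile(Q[b][:,2],[1,99]))
for (u,v) in [(40,205),(92,188),(70,195),(20,210),(115,200)]: w=W[v,u];print(u,v,w[:2]@ex,w[:2]@ey,w[2])
E
```

```text
beam top 2509 yaw corr -0.040759579802697184 y [-0.007   0.0007  0.0085] x -0.035980632970274956 0.06503921593195373 z 0.04534579202613101
front 438 x [-0.046  -0.0422 -0.038 ] y [-0.013   0.0146] 0.05197043703681857
foot y [-0.0189  0.0202] x -0.04511696379229427 0.0065594334136002755
strip 7435 X [0.5717 0.5725 0.5729 0.5758 0.5891] Y [0.0584 0.0891 0.1001] z [0.0344 0.1548]
40 205 0.5989789530485657 0.06637833731097101 0.06825760540264705
92 188 0.5768637629071773 0.07842575384222347 0.042829880307876336
70 195 0.5728307870279353 0.08201436188928501 0.07935121691951595
20 210 0.572410092755172 0.08327566748749626 0.12709619097203437
115 200 0.5732403019276039 0.0963947462656696 0.041848619499015555
```

```bash
python3 - <<'E'
from h import *
np.set_printoptions(precision=4,suppress=True)
W=np.load("w1.npz")["W"];Q=W[120:300,0:170].reshape(-1,3);Q=Q[np.isfinite(Q[:,0])]
a=np.radians(-19);ex=np.array([np.cos(a),np.sin(a)]);ey=np.array([-ex[1],ex[0]])
X=Q[:,:2]@ex;Y=Q[:,:2]@ey;m=(Q[:,2]>.036)&(np.abs(X-.5726)<.004)&(np.abs(Y-.079)<.03)
for _ in range(5):
    A=np.c_[Y,Q[:,2],np.ones(len(Y))];c=np.linalg.lstsq(A[m],X[m],rcond=None)[0];r=X-A@c;m=(Q[:,2]>.036)&(np.abs(r)<.002)&(np.abs(Y-.079)<.03)
print("plane",c,"yaw",-19-np.degrees(c[0]),m.sum(),"Y",np.percentile(Y[m],[.3,1,99,99.7]))
fz=Q[m][:,2];fy=Y[m]
for y0 in np.arange(.066,.094,.003):
    b=np.abs(fy-y0)<.0015;h=np.histogram(fz[b],np.arange(.036,.16,.004))[0];print(round(y0,3),h)
for z0 in(.056,.11,.105):
    b=np.abs(fz-z0)<.006;h=np.histogram(fy[b],np.arange(.056,.102,.001))[0];print(z0,h)
E
```

```text
plane [ 0.0098 -0.0032  0.5723] yaw -19.560565948883283 5582 Y [0.0579 0.0583 0.0999 0.1001]
0.066 [10  9 10 12 10 11 13 12 13 16 12 16 18 14 18 19 21 21 21 28 25 11  0  0
  0  0  0  0  0  0]
0.069 [ 8  8 12 10 12 14 10 12 13 13 12 17 16 18 18 16 19 21 18 23 24 26  8  0
  0  0  0  0  0  0]
0.072 [10 16 15 17 11 14 18 13 10 15 16 11 16 17 19 28 26 27 27 29 26 24 24  5
  0  0  0  0  0  0]
0.075 [ 9 14  1  0  0  1  1  3 12 15 16 15 17 17 18 16  1  0  0  1  1 16 23 12
  0  0  0  0  0  0]
0.078 [ 9 17  0  0  0  0  0  3 11 15 13 18 16 16 17 17  0  0  0  0  0 17 25  3
  2  3  0  0  0  0]
0.081 [ 9 18  0  0  0  0  0  2 12 14 15 14 15 18 16 18  0  0  0  0  0 17 23 15
 13 35  0  0  0  0]
0.084 [ 8 14  2  2  2  1  2  4 12 12 13 17 13 17 21 11  2  2  3  3  3 18 21 30
 33 36 21  0  0  0]
0.087 [ 9 11  7  8 10 10 12 10 13 12 18 12 18 13 20 19 16 20 18 20 21 20 28 28
 29 30 30 13  0  0]
0.09 [ 9  9 14 10  9 11 13 12 12 13 13 16 13 17 16 18 20 20 20 24 22 22 22 27
 28 34 26 34 11  0]
0.093 [10  9 10 10 13 11 12 10 15 13 13 17 18 13 17 17 17 20 19 25 21 24 24 29
 30 26 33 32 28  7]
0.056 [ 0  3 12 10 13 14 14 10 11 12 10 13 12  9 13 12 18  7  0  0  0  0  0  0
  0  0  0  0  1  7 10 14  7 12  8 15 10 13  9 11 11 11 12 17  1]
0.11 [ 0  6 17 16 19 24 20 20 19 26 19 24 18 23 24 27 35 12  0  0  0  0  0  0
  0  0  0  0  1 15 19 22 23 19 19 20 22 21 22 20 17 24 24 32  5]
0.105 [ 0  7 19 20 24 18 20 22 16 23 22 18 19 20 21 29 29 12  0  0  0  0  0  0
  0  0  0  0  1 15 16 21 18 19 20 16 19 22 20 16 21 15 21 32  6]
```

Call:
send_rows:
  plan:
    - [[-0.08,0.03,0.6],[0,0,0.005]]
    - [[0,0,0.75],[0,0,0]]
    - [[0,0,0.75],[0,0,0]]
    - [[0,0,0.75],[0,0,0]]
    - [[0,0,0.75],[0,0,0]]
    - [[0,0,0.75],[0,0,0]]
    - [[0,0,0.75],[0,0,0]]
    - [[0,0,0.7],[0,0,0]]
    - [[0,0,0.7],[0,0,0]]
    - [[0,0,0],[0,0,0]]

```text
time: 5.15
tool_pos: [0.5304, 0.0506, 0.0123]
tool_rot: [3.14, -0.003, -2.745]
contact_force: [-0.3, 0.3, 0.9]
opening: 0.0551
grip_force: 0.0
```

Call:
send_rows:
  plan:
    - [[0,0,0],[0,0,0]]
    - [[0,0,0],[0,0,0]]
    - [[0,0,0],[0,0,0]]
    - [[0,0,0],[0,0,0]]
    - [[0,0,0],[0,0,0]]
    - [[0,0,0],[0,0,0]]
    - [[0,0,0],[0,0,0]]
    - [[0,0,0],[0,0,0]]
    - [[0,0,0],[0,0,0]]
    - [[0,0,0],[0,0,0]]
  gripper: -1
  force: 40

```text
time: 6.4
tool_pos: [0.532, 0.0504, 0.0145]
tool_rot: [-3.141, 0.0, -2.745]
contact_force: [-1.3, -0.0, 6.0]
opening: 0.0161
grip_force: 40.0
```

Call:
send_rows:
  plan:
    - [[0,0,-0.4],[0,0,0]]
    - [[0,0,-0.7],[0,0,0]]
    - [[0,0,-0.7],[0,0,0]]
    - [[0,0,-0.7],[0,0,0]]
    - [[0,0,-0.7],[0,0,0]]
    - [[0.41,0,-0.58],[0,0,0]]
    - [[0,0,0],[0,0,0.117]]
    - [[0,0,0],[0,0,0.117]]
    - [[0,0,0],[0,0,0.117]]
    - [[0,0,0],[0,0,0.118]]

```text
time: 7.65
tool_pos: [0.5214, 0.0463, 0.1087]
tool_rot: [-3.141, -0.001, 2.795]
contact_force: [-0.1, 0.5, -2.2]
opening: 0.0158
grip_force: 40.0
```

Call:
send_rows:
  plan:
    - [[0,0,0],[0,0,0]]
    - [[0,0,0],[0,0,0]]
    - [[0.4,0,0],[0,0,0]]
    - [[0.4,-0.8,0],[0,0,0]]
    - [[0,-0.8,0],[0,0,0]]
    - [[0,-0.8,0],[0,0,0]]
    - [[0,-0.8,0],[0,0,0]]
    - [[0,-0.8,0],[0,0,0]]
    - [[0,-0.8,0],[0,0,0]]
    - [[0,-0.8,0],[0,0,0]]

```text
time: 8.9
tool_pos: [0.4559, -0.079, 0.1087]
tool_rot: [3.141, -0.0, 2.803]
contact_force: [0.3, 1.0, -1.3]
opening: 0.0157
grip_force: 40.0
```

Call:
send_rows:
  plan:
    - [[0,0,0],[0,0,0]]
    - [[0,0,0],[0,0,0]]
    - [[0,0,0],[0,0,0]]
    - [[0,0,0],[0,0,0]]
    - [[0,0,0],[0,0,0]]
    - [[0,0,0],[0,0,0]]
    - [[0,0,0],[0,0,0]]
    - [[0,0,0],[0,0,0]]
    - [[0,0,0],[0,0,0]]
    - [[0,0,0],[0,0,0]]

```text
time: 10.15
tool_pos: [0.4568, -0.0788, 0.1087]
tool_rot: [3.142, 0.0, 2.801]
contact_force: [0.6, -0.4, -2.8]
opening: 0.0156
grip_force: 40.0
```

```bash
python3 - <<'E'
from h import *
s=robot.observe();print(s["time"],s["tool_pos"],s["tool_rot"],s["opening"],s["contact_force"],s["torque"])
ims=[]
for n in("side","scene","wrist"):
    p,d,W=grab(n);np.savez(f"{n}1.npz",W=W);ims.append(p)
a=cv2.resize(ims[0][150:330,270:420],(375,450),interpolation=2);b=cv2.resize(ims[1][160:340,250:400],(375,450),interpolation=2)
cv2.imwrite("pics/pre.png",cv2.hconcat([a,b]));cv2.imwrite("pics/w2.png",ims[2])
E
```

```text
10.15 [ 0.45683179 -0.07881881  0.10871726] [3.14152109e+00 4.81620731e-05 2.80149050e+00] 0.015565745890456275 [ 0.58243643 -0.3729345  -2.84668552] [0.01100311 0.02979646 0.04022944]
```

View pics/pre.png

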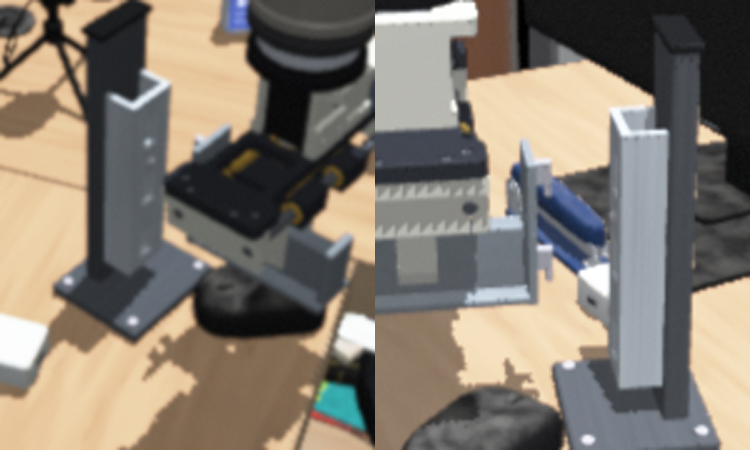

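View pics/w2.png

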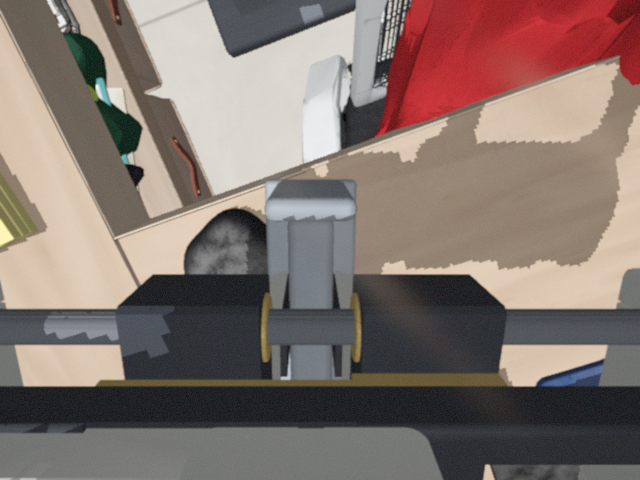

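The hanger is held level with both hooks facing the strip, about 45 mm in front of it (scene crop: hooks at (545, 165) and (545, 262), strip edge at column 612). I'll compare its height and lateral position with the strip inside each camera view.

```bash
python3 - <<'E'
from h import *
np.set_printoptions(precision=4,suppress=True)
a=np.radians(-19.5);ex=np.array([np.cos(a),np.sin(a)]);ey=np.array([-ex[1],ex[0]])
T=np.array([.4568,-.0788]);print("tool XY",T@ex,T@ey)
for n in("side","scene"):
    P=np.load(n+"1.npz")["W"].reshape(-1,3);X=P[:,:2]@ex;Y=P[:,:2]@ey;z=P[:,2]
    b=(X>.500)&(X<.530)&(np.abs(Y-.076)<.035)&(z>.1)&(z<.2)
    print(n,"plate",b.sum(),"X",np.percentile(X[b],[2,50,98]),"Y",np.percentile(Y[b],[1,3,97,99]),"ztop",np.sort(z[b])[-10::3])
    b=(X>.562)&(X<.577)&(np.abs(Y-.076)<.035)&(z>.04)&(z<.215)
    print(n,"strip",b.sum(),"X",np.percentile(X[b],[2,50,98]),"Y",np.percentile(Y[b],[1,3,97,99]),"ztop",np.sort(z[b])[-10::3])
    b=(X>.527)&(X<.545)&(np.abs(Y-.076)<.02)&(z>.08)&(z<.19)
    if b.sum()>5: print(n,"hooks",b.sum(),"Y",np.percentile(Y[b],[2,50,98]),"z",np.histogram(z[b],np.arange(.08,.19,.004))[0],"X",np.percentile(X[b],[50,98]))
P=np.load("wrist1.npz")["W"].reshape(-1,3);X=P[:,:2]@ex;Y=P[:,:2]@ey;z=P[:,2]
b=(X<.43)&(X>.38)&(np.abs(Y-.076)<.03)&(z>.13)&(z<.16);print("front end",b.sum(),"X",np.percentile(X[b],[2,50,98]),"Y",np.percentile(Y[b],[2,98]),"z",np.median(z[b]),np.percentile(z[b],99))
E
```

```text
tool XY 0.45690261363852824 0.0782028237999229
side plate 146 X [0.5165 0.5187 0.5275] Y [0.0582 0.0588 0.099  0.0996] ztop [0.1815 0.1816 0.1819 0.1823]
side strip 1030 X [0.5691 0.5709 0.5763] Y [0.0623 0.0639 0.1049 0.1053] ztop [0.1949 0.1951 0.1954 0.1956]
side hooks 12 Y [0.0776 0.0808 0.0823] z [ 0  0  0  0  0  0  0  0  0  0  0  0  0  0  0  0  0  0  0  0  0  0  1 11
  0  0  0] X [0.5309 0.5331]
scene plate 835 X [0.5008 0.518  0.5287] Y [0.0564 0.0573 0.0929 0.0963] ztop [0.182  0.1821 0.1823 0.1824]
scene strip 897 X [0.5707 0.5717 0.5767] Y [0.06   0.0604 0.1015 0.1042] ztop [0.1958 0.1959 0.196  0.1961]
scene hooks 123 Y [0.0732 0.0758 0.0813] z [ 0  0  0  0  0  4  8 11  8 13 14  0  0  0  0  0  0  0  0  8  9 12 13 18
  5  0  0] X [0.5308 0.5336]
front end 4259 X [0.4081 0.4136 0.4293] Y [0.0656 0.0921] z 0.14317262127123054 0.14774717451024016
```

Call:
send_rows:
  plan:
    - [[0,0.1,0.05],[0,0,0]]
    - [[0,0.1,0],[0,0,0]]
    - [[-0.3,0,0],[0,0,0]]
    - [[-0.3,0,0],[0,0,0]]
    - [[-0.3,0,0],[0,0,0]]
    - [[-0.3,0,0],[0,0,0]]
    - [[-0.08,0,0],[0,0,0]]
    - [[0,0,0],[0,0,0]]
    - [[0,0,0],[0,0,0]]
    - [[0,0,0],[0,0,0]]

```text
time: 11.55
tool_pos: [0.4885, -0.0847, 0.1075]
tool_rot: [3.142, -0.0, 2.802]
contact_force: [-0.3, -0.7, -1.7]
opening: 0.0157
grip_force: 40.0
```

Call:
send_rows:
  plan:
    - [[-0.04,0,0],[0,0,0]]
    - [[-0.04,0,0],[0,0,0]]
    - [[-0.04,0,0],[0,0,0]]
    - [[-0.04,0,0],[0,0,0]]
    - [[-0.04,0,0],[0,0,0]]
    - [[-0.04,0,0],[0,0,0]]
    - [[-0.04,0,0],[0,0,0]]
    - [[-0.04,0,0],[0,0,0]]
    - [[0,0,0],[0,0,0]]
    - [[0,0,0],[0,0,0]]

```text
time: 12.8
tool_pos: [0.4962, -0.0874, 0.1075]
tool_rot: [3.142, -0.0, 2.801]
contact_force: [1.0, -0.3, -2.1]
opening: 0.0157
grip_force: 40.0
```

```bash
python3 - <<'E'
from h import *
np.set_printoptions(precision=4,suppress=True)
s=robot.observe();print(s["time"],s["tool_pos"],s["tool_rot"],s["contact_force"])
a=np.radians(-19.5);ex=np.array([np.cos(a),np.sin(a)]);ey=np.array([-ex[1],ex[0]])
print("tool XY",s["tool_pos"][:2]@ex,s["tool_pos"][:2]@ey)
P=grab("scene")[2].reshape(-1,3);X=P[:,:2]@ex;Y=P[:,:2]@ey;z=P[:,2]
b=(X>.535)&(X<.569)&(np.abs(Y-.08)<.035)&(z>.155)&(z<.19);print("plate X",np.percentile(X[b],[2,50,98]),"Y",np.percentile(Y[b],[1,3]),"ztop",np.sort(z[b])[-5])
E
```

```text
12.8 [ 0.4962 -0.0874  0.1075] [ 3.1415 -0.      2.8015] [ 0.977  -0.346  -2.1076]
tool XY 0.49691245043646143 0.08321951894553892
plate X [0.5581 0.5598 0.5683] Y [0.0618 0.0622] ztop 0.181158262372617
```

Call:
send_rows:
  plan:
    - [[-0.04,0,0],[0,0,0]]
    - [[-0.04,0,0],[0,0,0]]
    - [[-0.04,0,0],[0,0,0]]
    - [[-0.04,0,0],[0,0,0]]
    - [[0,0,0],[0,0,0]]
    - [[0,0,0],[0,0,0]]
    - [[0,0,0],[0,0,0]]
    - [[0,0,0],[0,0,0]]
    - [[0,0,0],[0,0,0]]
    - [[0,0,0],[0,0,0]]

```text
time: 14.1
tool_pos: [0.5, -0.0888, 0.1075]
tool_rot: [3.142, -0.0, 2.802]
contact_force: [-0.4, -0.2, -2.1]
opening: 0.0158
grip_force: 40.0
```

Call:
send_rows:
  plan:
    - [[-0.04,0,0],[0,0,0]]
    - [[-0.04,0,0],[0,0,0]]
    - [[0,0,0],[0,0,0]]
    - [[0,0,0],[0,0,0]]
    - [[0,0,0],[0,0,0]]
    - [[0,0,0],[0,0,0]]
    - [[0,0,0],[0,0,0]]
    - [[0,0,0],[0,0,0]]
    - [[0,0,0],[0,0,0]]
    - [[0,0,0],[0,0,0]]

```text
time: 15.35
tool_pos: [0.5018, -0.0894, 0.1074]
tool_rot: [3.142, -0.0, 2.802]
contact_force: [-4.0, 1.0, -1.0]
opening: 0.0159
grip_force: 40.0
```

Call:
send_rows:
  plan:
    - [[-0.03,0,0],[0,0,0]]
    - [[-0.03,0,0],[0,0,0]]
    - [[0,0,0],[0,0,0]]
    - [[0,0,0],[0,0,0]]
    - [[0,0,0],[0,0,0]]
    - [[0,0,0],[0,0,0]]
    - [[0,0,0],[0,0,0]]
    - [[0,0,0],[0,0,0]]
    - [[0,0,0],[0,0,0]]
    - [[0,0,0],[0,0,0]]

```text
time: 16.6
tool_pos: [0.503, -0.0898, 0.1074]
tool_rot: [3.142, -0.001, 2.802]
contact_force: [-4.7, 2.0, -1.4]
opening: 0.0158
grip_force: 40.0
```

Call:
send_rows:
  plan:
    - [[-0.03,0,0],[0,0,0]]
    - [[-0.03,0,0],[0,0,0]]
    - [[0,0,0],[0,0,0]]
    - [[0,0,0],[0,0,0]]
    - [[0,0,0],[0,0,0]]
    - [[0,0,0],[0,0,0]]
    - [[0,0,0],[0,0,0]]
    - [[0,0,0],[0,0,0]]
    - [[0,0,0],[0,0,0]]
    - [[0,0,0],[0,0,0]]

```text
time: 17.85
tool_pos: [0.5034, -0.0899, 0.1073]
tool_rot: [3.141, -0.003, 2.802]
contact_force: [-9.2, 3.7, 1.2]
opening: 0.0156
grip_force: 40.0
```

Call:
send_rows:
  plan:
    - [[0,0,0.04],[0,0,0]]
    - [[0,0,0.04],[0,0,0]]
    - [[0,0,0.04],[0,0,0]]
    - [[0,0,0.04],[0,0,0]]
    - [[0,0,0.04],[0,0,0]]
    - [[0,0,0.04],[0,0,0]]
    - [[0,0,0.04],[0,0,0]]
    - [[0,0,0],[0,0,0]]
    - [[0,0,0],[0,0,0]]
    - [[0,0,0],[0,0,0]]

```text
time: 19.1
tool_pos: [0.5034, -0.0899, 0.1]
tool_rot: [3.142, -0.003, 2.802]
contact_force: [-7.8, 2.0, -0.2]
opening: 0.0154
grip_force: 40.0
```

Call:
send_rows:
  plan:
    - [[0,0,0.04],[0,0,0]]
    - [[0,0,0.04],[0,0,0]]
    - [[0,0,0],[0,0,0]]
    - [[0,0,0],[0,0,0]]
    - [[0,0,0],[0,0,0]]
    - [[0,0,0],[0,0,0]]
    - [[0,0,0],[0,0,0]]
    - [[0,0,0],[0,0,0]]
    - [[0,0,0],[0,0,0]]
    - [[0,0,0],[0,0,0]]

```text
time: 20.35
tool_pos: [0.5034, -0.0899, 0.0984]
tool_rot: [3.141, -0.003, 2.801]
contact_force: [-8.9, 2.4, 2.2]
opening: 0.0157
grip_force: 40.0
```

Call:
send_rows:
  plan:
    - [[0,0,0.04],[0,0,0]]
    - [[0,0,0],[0,0,0]]
    - [[0,0,0],[0,0,0]]
    - [[0,0,0],[0,0,0]]
    - [[0,0,0],[0,0,0]]
    - [[0,0,0],[0,0,0]]
    - [[0,0,0],[0,0,0]]
    - [[0,0,0],[0,0,0]]
    - [[0,0,0],[0,0,0]]
    - [[0,0,0],[0,0,0]]

```text
time: 21.6
tool_pos: [0.5034, -0.0899, 0.0975]
tool_rot: [3.142, -0.003, 2.801]
contact_force: [-10.3, 3.3, 2.7]
opening: 0.0159
grip_force: 40.0
```

Call:
send_rows:
  plan:
    - [[0,0,0.04],[0,0,0]]
    - [[0,0,0],[0,0,0]]
    - [[0,0,0],[0,0,0]]
    - [[0,0,0],[0,0,0]]
    - [[0,0,0],[0,0,0]]
    - [[0,0,0],[0,0,0]]
    - [[0,0,0],[0,0,0]]
    - [[0,0,0],[0,0,0]]
    - [[0,0,0],[0,0,0]]
    - [[0,0,0],[0,0,0]]

```text
time: 22.85
tool_pos: [0.5034, -0.0899, 0.097]
tool_rot: [3.142, -0.003, 2.802]
contact_force: [-11.3, 3.3, 8.5]
opening: 0.0157
grip_force: 40.0
```

Call:
send_rows:
  plan:
    - [[0,0,0.04],[0,0,0]]
    - [[0,0,0],[0,0,0]]
    - [[0,0,0],[0,0,0]]
    - [[0,0,0],[0,0,0]]
    - [[0,0,0],[0,0,0]]
    - [[0,0,0],[0,0,0]]
    - [[0,0,0],[0,0,0]]
    - [[0,0,0],[0,0,0]]
    - [[0,0,0],[0,0,0]]
    - [[0,0,0],[0,0,0]]

```text
time: 24.1
tool_pos: [0.5033, -0.0898, 0.0964]
tool_rot: [3.142, -0.002, 2.802]
contact_force: [-12.6, 4.8, 12.5]
opening: 0.0158
grip_force: 40.0
```

```bash
cat > chk.py <<'E'
from h import *
np.set_printoptions(precision=4,suppress=True)
a=np.radians(-19.5);ex=np.array([np.cos(a),np.sin(a)]);ey=np.array([-ex[1],ex[0]])
s=robot.observe();print(s["time"],s["tool_pos"],s["tool_rot"],s["contact_force"],s["torque"])
for n in("scene","side"):
    p,d,W=grab(n);cv2.imwrite(f"pics/{n}_{s['time']:.1f}.png",p)
    P=W.reshape(-1,3);X=P[:,:2]@ex;Y=P[:,:2]@ey;z=P[:,2]
    b=(X>.558)&(X<.569)&(np.abs(Y-.082)<.03)&(z>.14)&(z<.185);print(n,"plate",b.sum(),"X",np.percentile(X[b],[2,50,98]),"Y",np.percentile(Y[b],[2,98]),"top",np.sort(z[b])[-15::4])
    b=(X>.562)&(X<.577)&(np.abs(Y-.082)<.03)&(z>.18)&(z<.215);print(n,"strip top",np.sort(z[b])[-15::4])
E
python3 chk.py
```

```text
24.1 [ 0.5033 -0.0898  0.0964] [ 3.1416 -0.0025  2.8018] [-12.5909   4.7698  12.4586] [0.579  1.6514 0.0355]
scene plate 164 X [0.5651 0.5657 0.5687] Y [0.0616 0.1011] top [0.1704 0.1705 0.1706 0.1709]
scene strip top [0.1957 0.1959 0.1961 0.1963]
side plate 99 X [0.5637 0.5655 0.5687] Y [0.0643 0.1046] top [0.1694 0.1697 0.1701 0.1706]
side strip top [0.1947 0.1949 0.1954 0.1958]
```

Call:
send_rows:
  plan:
    - [[0,0,0.03],[0,0,0]]
    - [[0,0,0],[0,0,0]]
    - [[0,0,0],[0,0,0]]
    - [[0,0,0],[0,0,0]]
    - [[0,0,0],[0,0,0]]
    - [[0,0,0],[0,0,0]]
    - [[0,0,0],[0,0,0]]
    - [[0,0,0],[0,0,0]]
    - [[0,0,0],[0,0,0]]
    - [[0,0,0],[0,0,0]]

```text
time: 25.45
tool_pos: [0.5032, -0.0898, 0.0958]
tool_rot: [3.142, -0.003, 2.802]
contact_force: [-14.7, 4.6, 12.4]
opening: 0.0156
grip_force: 40.0
```

```bash
python3 chk.py; python3 - <<'E'
from h import *
a=np.radians(-19.5);ex=np.array([np.cos(a),np.sin(a)]);ey=np.array([-ex[1],ex[0]])
P=grab("wrist")[2].reshape(-1,3);X=P[:,:2]@ex;Y=P[:,:2]@ey;z=P[:,2]
b=(np.abs(Y-.084)<.006)&(X>.46)&(X<.50)&(z>.11)&(z<.15);print("beam",b.sum(),np.polyfit(X[b]-.48,z[b],1))
b=(np.abs(Y-.084)<.012)&(X<.462)&(X>.44)&(z>.12)&(z<.15);print("front",b.sum(),np.percentile(z[b],[50,98]))
E
```

```text
25.45 [ 0.5032 -0.0898  0.0958] [ 3.1416 -0.0027  2.8019] [-14.7118   4.6192  12.3626] [ 0.5477  1.7213 -0.0093]
scene plate 166 X [0.5645 0.5654 0.5687] Y [0.0619 0.0985] top [0.1703 0.1706 0.1707 0.1711]
scene strip top [0.1956 0.1958 0.1958 0.1959]
side plate 106 X [0.5628 0.5649 0.5688] Y [0.0649 0.1039] top [0.1697 0.1699 0.1705 0.1711]
side strip top [0.1951 0.1953 0.1956 0.1959]
beam 3333 [-0.05794088  0.12682647]
front 1956 [0.1325286  0.13412559]
```

Call:
send_rows:
  plan:
    - [[0.03,0,-0.03],[0,0,0]]
    - [[0.03,0,-0.03],[0,0,0]]
    - [[0,0,0],[0,0,0]]
    - [[0,0,0],[0,0,0]]
    - [[0,0,0],[0,0,0]]
    - [[0,0,0],[0,0,0]]
    - [[0,0,0],[0,0,0]]
    - [[0,0,0],[0,0,0]]
    - [[0,0,0],[0,0,0]]
    - [[0,0,0],[0,0,0]]

```text
time: 26.85
tool_pos: [0.5032, -0.0898, 0.0962]
tool_rot: [3.141, -0.0, 2.802]
contact_force: [-4.6, 1.9, -0.5]
opening: 0.0155
grip_force: 40.0
```

Call:
send_rows:
  plan:
    - [[0,0,0],[0,0,0]]
    - [[0,0,0],[0,0,0]]
    - [[0,0,0],[0,0,0]]
    - [[0,0,0],[0,0,0]]
    - [[0,0,0],[0,0,0]]
    - [[0,0,0],[0,0,0]]
    - [[0,0,0],[0,0,0]]
    - [[0,0,0],[0,0,0]]
    - [[0,0,0],[0,0,0]]
    - [[0,0,0],[0,0,0]]
  gripper: 0

```text
time: 28.1
tool_pos: [0.5033, -0.0899, 0.0962]
tool_rot: [3.141, -0.0, 2.802]
contact_force: [1.0, -0.3, 0.3]
opening: 0.0457
grip_force: 0.0
```

Call:
send_rows:
  plan:
    - [[0,0,-0.2],[0,0,0]]
    - [[0,0,-0.6],[0,0,0]]
    - [[0,0,-0.9],[0,0,0]]
    - [[0,0,-0.9],[0,0,0]]
    - [[0,0,-0.9],[0,0,0]]
    - [[0.5,0,-0.9],[0,0,0]]
    - [[1,0,-0.5],[0,0,0]]
    - [[1,0,0],[0,0,0]]
    - [[1,0,0],[0,0,0]]
    - [[0,0,0],[0,0,0]]

```text
time: 29.35
tool_pos: [0.42, -0.0604, 0.2199]
tool_rot: [3.141, 0.001, 2.802]
contact_force: [0.1, -0.1, 0.5]
opening: 0.0461
grip_force: 0.0
```

```bash
python3 chk.py; python3 - <<'E'
from h import *
import glob
p,d,W=grab("scene");q,_,V=grab("side")
a=cv2.resize(q[150:330,270:420],(375,450),interpolation=2);b=cv2.resize(p[160:340,250:400],(375,450),interpolation=2)
cv2.imwrite("pics/end.png",cv2.hconcat([a,b]))
t=np.radians(-19.5);ex=np.array([np.cos(t),np.sin(t)]);ey=np.array([-ex[1],ex[0]])
P=np.r_[W.reshape(-1,3),V.reshape(-1,3)];X=P[:,:2]@ex;Y=P[:,:2]@ey;z=P[:,2]
b=(np.abs(Y-.083)<.025)&(X>.45)&(X<.468)&(z>.07)&(z<.15);print("front top",np.sort(z[b])[-20::6],"X",np.percentile(X[b],[2,50,98]))
b=(np.abs(Y-.083)<.012)&(X>.475)&(X<.55)&(z>.118)&(z<.14);print("beam top slope",b.sum(),np.polyfit(X[b],z[b],1)[0])
E
```

```text
29.35 [ 0.42   -0.0604  0.2199] [3.1415 0.0015 2.8018] [ 0.0886 -0.0551  0.5154] [-0.0666 -0.0083  0.0272]
scene plate 188 X [0.5638 0.5647 0.5685] Y [0.0617 0.1024] top [0.1705 0.1707 0.1709 0.1712]
scene strip top [0.1954 0.1956 0.1957 0.1961]
side plate 231 X [0.5624 0.5641 0.5687] Y [0.0643 0.1047] top [0.1697 0.1701 0.1706 0.1712]
side strip top [0.1946 0.1947 0.1948 0.196 ]
front top [0.13327532 0.13341982 0.13368492 0.13390483] X [0.45321609 0.4582161  0.46765234]
beam top slope 873 0.014166001602093994
```

View pics/end.png

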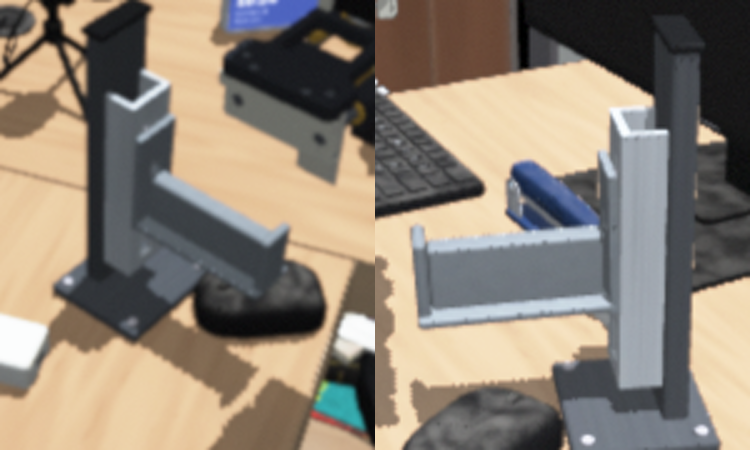

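The plate sits flush, level and at the seated height (its top is 25 mm below the strip's top). I'll use a close wrist view from the side to check that the ball is in the window at about (157, 172) of the side crop.

Call:
send_rows:
  plan:
    - [[0,0.79,0],[0,0,0]]
    - [[0,0.79,0],[0,0,0]]
    - [[0,0.79,0],[0,0,0]]
    - [[0,0.79,0],[0,0,0]]
    - [[0,0.79,0],[0,0,0]]
    - [[0,0.79,0],[0,0,0]]
    - [[0,0.79,0],[0,0,0]]
    - [[0,0.79,0],[0,0,0]]
    - [[0,0,0],[0,0,-0.11]]
    - [[0,0,0],[0,0,-0.11]]

```text
time: 30.8
tool_pos: [0.4742, 0.0884, 0.2184]
tool_rot: [3.142, -0.0, -3.13]
contact_force: [-0.1, 0.1, -0.2]
opening: 0.0463
grip_force: 0.0
```

Call:
send_rows:
  plan:
    - [[0,0,0],[0,0,-0.11]]
    - [[0,0,0],[0,0,-0.11]]
    - [[0,0,0],[0,0,-0.11]]
    - [[0,0,0],[0,0,-0.11]]
    - [[0,0,0],[0,0,-0.11]]
    - [[0,0,0],[0,0,-0.11]]
    - [[0,0,0],[0,0,0]]
    - [[0,0,0],[0,0,0]]
    - [[0,0,0],[0,0,0]]
    - [[0,0,0],[0,0,0]]

```text
time: 32.05
tool_pos: [0.4735, 0.0882, 0.2187]
tool_rot: [3.142, 0.0, -2.1]
contact_force: [-1.1, 0.1, -0.2]
opening: 0.0458
grip_force: 0.0
```

```bash
python3 - <<'E'
from h import *
np.set_printoptions(precision=4,suppress=True)
c=get_calibration("wrist");p,d,W=grab("wrist");cv2.imwrite("pics/w3full.png",p);np.savez("w3.npz",W=W,p=p)
R=cv2.Rodrigues(np.array(c["rvec"]))[0]
pts=np.array([[.5673-.005*.94,-.1118+.005*.33,.134]]);t=np.array(c["tvec"]).ravel()
uv=cv2.projectPoints(pts,np.array(c["rvec"]),t,np.array(c["intrinsics"]),None)[0].ravel();print(uv)
u,v=uv.astype(int);u0=min(max(u-60,0),520);v0=min(max(v-45,0),390)
cv2.imwrite("pics/w3.png",cv2.hconcat([cv2.resize(p,(400,300)),cv2.resize(p[v0:v0+90,u0:u0+120],(400,300),interpolation=2)]));print(u0,v0)
E
```

```text
[ 0.1276 25.7907]
0 0
```

View pics/w3.png

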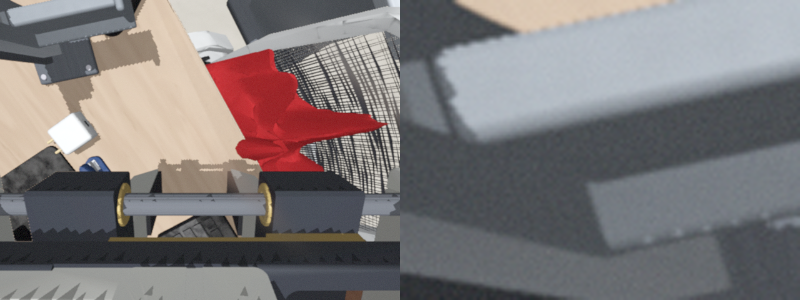

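The window lies right at the left picture edge. I'll shift and turn the tool to bring it into view.

Call:
send_rows:
  plan:
    - [[0,0,0],[0,0,-0.11]]
    - [[0,0,0],[0,0,-0.11]]
    - [[0,0,0],[0,0,-0.1]]
    - [[0.77,0,0],[0,0,0]]
    - [[0.77,0,0],[0,0,0]]
    - [[0.77,0,0],[0,0,0]]
    - [[0,0,0],[0,0,0]]
    - [[0,0,0],[0,0,0]]
    - [[0,0,0],[0,0,0]]
    - [[0,0,0],[0,0,0]]

```text
time: 33.35
tool_pos: [0.4717, 0.053, 0.2186]
tool_rot: [-3.14, -0.03, -1.626]
contact_force: [-1.0, 0.1, -0.1]
opening: 0.0461
grip_force: 0.0
```

```bash
python3 - <<'E'
from h import *
np.set_printoptions(precision=4,suppress=True)
print(robot.observe()["tool_pos"])
c=get_calibration("wrist");p,d,W=grab("wrist");np.savez("w4.npz",W=W,p=p)
pts=np.array([[.5673-.005*.94,-.1118+.005*.33,.134]]);t=np.array(c["tvec"]).ravel()
uv=cv2.projectPoints(pts,np.array(c["rvec"]),t,np.array(c["intrinsics"]),None)[0].ravel();print(uv)
u,v=uv.astype(int);u0=min(max(u-60,0),520);v0=min(max(v-45,0),390)
cv2.imwrite("pics/w4.png",cv2.resize(p[v0:v0+90,u0:u0+120],(720,540),interpolation=2));print(u0,v0)
a=np.radians(-19.5);ex=np.array([np.cos(a),np.sin(a)]);ey=np.array([-ex[1],ex[0]])
P=W.reshape(-1,3);X=P[:,:2]@ex;Y=P[:,:2]@ey;z=P[:,2]
m=(np.abs(Y-.084)<.022)&(z>.14)&(z<.168)&(np.abs(X-.567)<.006);print("plate",m.sum(),np.percentile(X[m],[5,50,95]),"z slope",np.polyfit(z[m],X[m],1)[0])
for z0 in np.arange(.128,.144,.002):
    print(round(z0,3),[round(float(np.median(X[b])*1000),1) if (b:=(np.abs(Y-y0)<.001)&(np.abs(z-z0)<.001)&(np.abs(X-.567)<.02)).sum() else None for y0 in np.arange(.072,.097,.002)])
E
```

```text
[0.4717 0.053  0.2186]
[134.4419 -28.6342]
74 0
plate 97 [0.565  0.5661 0.5724] z slope -0.17332503387461223
0.128 [None, None, None, None, None, None, None, None, None, None, 548.3, None, 565.7]
0.13 [None, None, None, None, None, None, None, None, None, None, None, None, None]
0.132 [None, None, None, None, None, None, None, None, None, None, None, None, None]
0.134 [None, None, None, None, None, None, None, None, None, None, None, None, None]
0.136 [None, None, None, None, None, None, None, None, None, None, None, None, None]
0.138 [None, None, None, None, None, None, None, None, None, None, None, None, None]
0.14 [None, None, None, None, None, None, None, None, None, None, None, None, None]
0.142 [None, None, None, None, None, None, None, None, None, None, None, None, None]
```

View pics/w4.png

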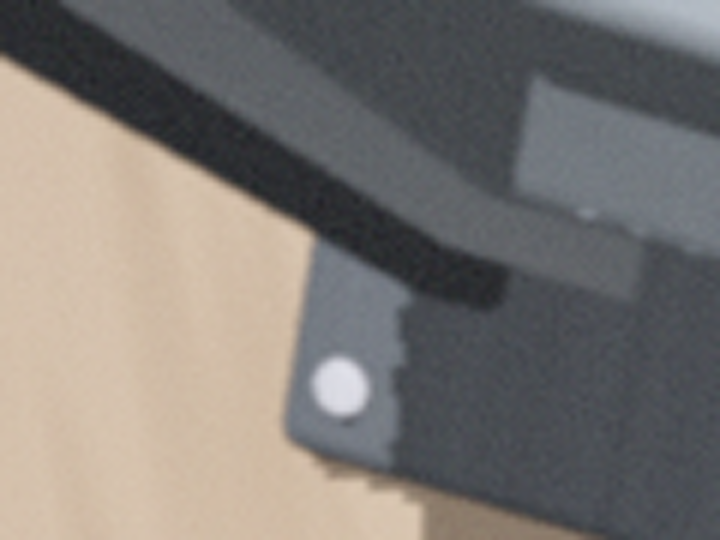

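The view shows only the stand's foot screw at (340, 387) and the gripper edge; the window is above the frame. I'll move further forward and judge by depth numbers only.

Call:
send_rows:
  plan:
    - [[0.4,0,0],[0,0,0]]
    - [[0.4,0,0],[0,0,0]]
    - [[0.4,0,0],[0,0,0]]
    - [[0,0,0],[0,0,0]]
    - [[0,0,0],[0,0,0]]
    - [[0,0,0],[0,0,0]]
    - [[0,0,0],[0,0,0]]
    - [[0,0,0],[0,0,0]]
    - [[0,0,0],[0,0,0]]
    - [[0,0,0],[0,0,0]]

```text
time: 34.65
tool_pos: [0.4702, 0.0359, 0.2189]
tool_rot: [-3.139, -0.048, -1.644]
contact_force: [-0.0, 0.2, 0.3]
opening: 0.0459
grip_force: 0.0
```

```bash
cat > win.py <<'E'
from h import *
np.set_printoptions(precision=4,suppress=True)
s=robot.observe();print(s["time"],s["tool_pos"],s["tool_rot"])
c=get_calibration("wrist");p,d,W=grab("wrist");np.savez("w5.npz",W=W,p=p)
pts=np.array([[.5673-.005*.94,-.1118+.005*.33,.134],[.43,-.065,.134]])
print(cv2.projectPoints(pts,np.array(c["rvec"]),np.array(c["tvec"]).ravel(),np.array(c["intrinsics"]),None)[0].reshape(-1,2))
a=np.radians(-19.5);ex=np.array([np.cos(a),np.sin(a)]);ey=np.array([-ex[1],ex[0]])
P=W.reshape(-1,3);X=P[:,:2]@ex;Y=P[:,:2]@ey;z=P[:,2]
m=(np.abs(Y-.084)<.022)&(z>.145)&(z<.166)&(np.abs(X-.567)<.006)
for z0 in np.arange(.122,.174,.003):
    print(round(z0,3),[round(float(np.median(X[b])*1000),1) if (b:=(np.abs(Y-y0)<.001)&(np.abs(z-z0)<.0015)&(np.abs(X-.567)<.02)).sum() else '-' for y0 in np.arange(.064,.106,.002)])
E
python3 win.py
```

```text
34.65 [0.4702 0.0359 0.2189] [-3.1387 -0.0476 -1.6442]
[[135.4142  13.2337]
 [366.6867  77.8109]]
0.122 ['-', '-', '-', '-', 566.1, 565.9, 566.0, 566.5, '-', '-', '-', '-', '-', '-', 557.3, 566.0, 566.1, 566.1, 566.1, 566.1, 573.4]
0.125 ['-', '-', '-', '-', '-', 566.2, 557.1, 558.6, 557.2, 566.2, 566.0, 558.5, 559.6, 559.0, 557.1, 566.2, 565.9, 566.0, 565.7, 566.1, 570.9]
0.128 ['-', '-', '-', '-', '-', 566.2, 565.8, 557.9, 559.9, 558.2, 558.7, 559.6, 559.2, 556.7, 557.6, 565.9, 565.8, 566.0, 565.8, 565.8, 572.3]
0.131 ['-', '-', '-', '-', '-', '-', 565.8, 567.0, 569.1, 558.7, 559.4, 563.3, 567.0, 565.6, 566.0, 565.7, 565.9, 566.0, 565.9, 565.9, 573.4]
0.134 ['-', '-', '-', '-', '-', '-', 565.9, 565.8, '-', '-', '-', '-', '-', 565.7, 565.7, 565.8, 565.7, 565.7, 565.7, 565.6, 572.1]
0.137 ['-', '-', '-', '-', '-', '-', 565.5, 565.7, '-', '-', '-', '-', 566.6, 565.7, 565.7, 566.1, 565.9, 565.6, 565.8, 565.5, 573.7]
0.14 ['-', '-', '-', '-', '-', '-', '-', 565.9, 565.9, 565.8, 565.8, 565.5, 565.7, 565.6, 565.6, 565.7, 565.7, 565.5, 565.6, 565.5, 572.2]
0.143 ['-', '-', '-', '-', '-', '
[... 731 characters left out ...]
1, 565.4, 565.1, 565.0, 565.1, 565.1, 565.1, 572.8]
0.161 ['-', '-', '-', '-', '-', '-', '-', '-', '-', '-', '-', 565.2, 565.2, 564.9, 565.0, 565.1, 565.2, 565.4, 565.2, 565.0, 572.1]
0.164 ['-', '-', '-', '-', '-', '-', '-', '-', '-', '-', '-', 564.6, 564.9, 565.1, 565.2, 564.8, 565.1, 564.8, 565.0, 564.7, 574.8]
0.167 ['-', '-', '-', '-', '-', '-', '-', '-', '-', '-', '-', '-', 564.8, 567.6, 566.7, 567.9, 566.9, 569.4, 568.0, 568.0, 571.7]
0.17 ['-', '-', '-', '-', '-', '-', '-', '-', '-', '-', '-', '-', 565.4, 567.0, 567.8, 567.9, 568.4, 567.4, 568.2, 568.0, 571.9]
0.173 ['-', '-', '-', '-', '-', '-', '-', '-', '-', '-', '-', '-', '-', '-', 571.9, 571.7, 572.0, 571.8, 571.9, 571.9, 574.5]
```

```bash
python3 - <<'E'
from h import *
np.set_printoptions(precision=1,suppress=True,linewidth=220)
W=np.load("w5.npz")["W"];p=np.load("w5.npz")["p"]
a=np.radians(-19.5);ex=np.array([np.cos(a),np.sin(a)]);ey=np.array([-ex[1],ex[0]])
P=W.reshape(-1,3)
X=W[...,:2]@ex;Y=W[...,:2]@ey;z=W[...,2]
m=(np.abs(Y-.086)<.02)&(z>.142)&(z<.166)&(np.abs(X-.565)<.003)
A=np.c_[Y[m],z[m],np.ones(m.sum())];c=np.linalg.lstsq(A,X[m],rcond=None)[0];print(c)
dep=(X-(c[0]*Y+c[1]*z+c[2]))*1000   # behind plate front, mm
k=(dep>1.0)&(dep<14)&(np.abs(Y-.084)<.012)&(z>.118)&(z<.144);v,u=np.where(k);print(k.sum(),u.min(),u.max(),v.min(),v.max())
for vv in range(v.min(),v.max()+1,2):
    print(vv,[ "%.1f/%.0f/%.0f/%d"%(dep[vv,uu],Y[vv,uu]*1e3,z[vv,uu]*1e3,p[vv,uu].mean()) if k[vv,uu] else '.' for uu in range(u.min(),u.max()+1,2)])
E
```

```text
[ 0.  -0.   0.6]
171 132 148 0 26
0 ['.', '.', '.', '.', '.', '.', '.', '.', '1.1/72/122/74']
2 ['.', '.', '1.0/79/136/71', '.', '.', '.', '.', '.', '.']
4 ['.', '.', '3.4/78/131/80', '1.7/78/132/74', '.', '.', '.', '.', '.']
6 ['.', '6.1/79/127/85', '4.5/79/128/112', '3.0/79/129/108', '1.8/78/129/90', '.', '.', '.', '.']
8 ['.', '6.0/80/127/90', '4.0/80/129/122', '3.4/80/128/120', '1.9/79/128/119', '.', '.', '.', '.']
10 ['.', '6.3/81/126/99', '3.9/81/129/118', '3.1/81/128/123', '2.5/80/127/119', '.', '.', '.', '.']
12 ['.', '4.6/83/129/104', '3.7/82/129/118', '3.0/82/128/118', '1.4/82/128/118', '.', '.', '.', '.']
14 ['.', '4.3/84/129/110', '3.9/83/128/116', '2.2/83/129/120', '1.1/83/129/121', '.', '.', '.', '.']
16 ['.', '4.3/85/129/111', '4.3/84/126/120', '2.9/84/127/117', '1.3/84/128/120', '.', '.', '.', '.']
18 ['.', '3.9/86/129/118', '2.7/86/129/119', '2.2/85/128/122', '1.3/85/127/119', '.', '.', '.', '.']
20 ['6.0/87/127/93', '3.7/87/129/119', '3.5/86/127/120', '2.2/86/128/124', '.', '.', '.', '.', '.']
22 ['6.0/88/126/98', '3.9/88/129/121', '3.5/87/127/122', '1.4/87/129/121', '.', '.', '.', '.', '.']
24 ['.', '3.6/89/129/105', '2.8/89/128/122', '1.3/88/129/120', '1.1/88/127/115', '.', '.', '.', '.']
26 ['.', '.', '.', '1.7/89/127/117', '.', '.', '.', '.', '.']
```

```bash
python3 - <<'E'
from h import *
from scipy.spatial.transform import Rotation as Ro
np.set_printoptions(precision=3,suppress=True)
s=robot.observe();c=get_calibration("wrist");Rc=cv2.Rodrigues(np.array(c["rvec"]))[0];t=np.array(c["tvec"]).ravel();K=np.array(c["intrinsics"])
T=s["tool_pos"];R=Ro.from_euler("xyz",s["tool_rot"]).as_matrix()
cam=-Rc.T@t;print("cam world",cam,"look",Rc[2],"cam in tool",R.T@(cam-T),"look tool",R.T@Rc[2],s["qpos"])
ct=R.T@(cam-T);Rct=Rc@R
win=np.array([.5640,-.1105,.134])
R0=Ro.from_euler("xyz",[np.pi,0,-1.64]).as_matrix()
for ang in(0,-20,20,-30,30):
    R2=R0@Ro.from_euler("y",ang,degrees=True).as_matrix()
    for pos in([.47,.02,.21],[.45,.06,.19],[.45,.1,.19],[.42,.08,.19]):
        cm=np.array(pos)+R2@ct;v=Rct@R2.T@(win-cm);uv=(K@v/v[2])[:2];dv=win-cm
        fx=dv[:2]@[.9426,-.3338];print(ang,pos,uv,"cam",cm,"slope dz/dX",-dv[2]/fx,"dY/dX",dv[:2]@[.3338,.9426]/fx)
E
```

```text
cam world [ 0.466 -0.025  0.38 ] look [ 0.019  0.212 -0.977] cam in tool [ 0.069 -0.    -0.158] look tool [-0.259 -0.001  0.966] [-0.054  0.255  1.673 -0.051  1.212 -3.105]
0 [0.47, 0.02, 0.21] [124.68   27.219] cam [ 0.465 -0.049  0.368] slope dz/dX 2.065301888330148 dY/dX -0.22464196202820025
0 [0.45, 0.06, 0.19] [ 47.009 -73.527] cam [ 0.445 -0.009  0.348] slope dz/dX 1.4717275735171433 dY/dX -0.3878962385027076
0 [0.45, 0.1, 0.19] [  25.114 -178.128] cam [0.445 0.031 0.348] slope dz/dX 1.3482154779195166 dY/dX -0.5923290025242428
0 [0.42, 0.08, 0.19] [ -27.525 -118.889] cam [0.415 0.011 0.348] slope dz/dX 1.1870412779885144 dY/dX -0.36177266614529674
-20 [0.47, 0.02, 0.21] [ 67.16  -50.458] cam [ 0.462 -0.098  0.335] slope dz/dX 2.01175009037805 dY/dX 0.22698805812135034
-20 [0.45, 0.06, 0.19] [ -79.418 -201.647] cam [ 0.442 -0.058  0.315] slope dz/dX 1.3710643950982773 dY/dX -0.06271122325207265
-20 [0.45, 0.1, 0.19] [-178.437 -425.634] cam [ 0.442 -0.018  0.315] slope dz/dX 1.245410047113366 dY/dX -0.3157618228853082
-20 [0.42, 0.08, 0.19] [-220.997 -290.782] cam [ 0.412 -0.038
[... 826 characters left out ...]
 -663.43 ] cam [ 0.441 -0.038  0.293] slope dz/dX 1.1323570357486534 dY/dX -0.19064787622034965
-30 [0.42, 0.08, 0.19] [-414.756 -423.07 ] cam [ 0.411 -0.058  0.293] slope dz/dX 0.9813064371701304 dY/dX 0.013034461516531
30 [0.47, 0.02, 0.21] [167.813 130.204] cam [0.472 0.04  0.382] slope dz/dX 1.804350851034483 dY/dX -0.8068435189421107
30 [0.45, 0.06, 0.19] [129.999  65.222] cam [0.452 0.08  0.362] slope dz/dX 1.3433653872183757 dY/dX -0.8366153821271987
30 [0.45, 0.1, 0.19] [132.935  17.836] cam [0.452 0.12  0.362] slope dz/dX 1.2452371670608746 dY/dX -0.9817757872954535
30 [0.42, 0.08, 0.19] [88.606 43.531] cam [0.422 0.1   0.362] slope dz/dX 1.1136276186992162 dY/dX -0.7367812350040215
```

```bash
cat > dep.py <<'E'
import sys
from h import *
def run(f):
    W=np.load(f)["W"];a=np.radians(-19.5);ex=np.array([np.cos(a),np.sin(a)]);ey=np.array([-ex[1],ex[0]])
    X=W[...,:2]@ex;Y=W[...,:2]@ey;z=W[...,2]
    m=(np.abs(Y-.086)<.02)&(z>.142)&(z<.166)&(np.abs(X-.565)<.003)
    A=np.c_[Y[m],z[m],np.ones(m.sum())];c=np.linalg.lstsq(A,X[m],rcond=None)[0]
    dep=(X-(c[0]*Y+c[1]*z+c[2]))*1000
    k=(dep>1.2)&(dep<14)&(np.abs(Y-.084)<.012)&(z>.118)&(z<.144);v,u=np.where(k);print(m.sum(),k.sum())
    if k.sum():
        for vv in range(v.min(),v.max()+1,2): print(vv,["%.1f/%.0f/%.0f"%(dep[vv,q],Y[vv,q]*1e3,z[vv,q]*1e3) if k[vv,q] else '.' for q in range(u.min(),u.max()+1,2)])
if __name__=="__main__": run(sys.argv[1])
E
python3 dep.py w3.npz
```

```text
64 170
5 ['1.5/72/129', '.', '.', '.', '.', '.']
7 ['1.2/73/130', '1.8/72/127', '.', '.', '.', '.']
9 ['1.4/74/131', '.', '.', '.', '.', '.']
11 ['.', '1.4/75/129', '.', '1.3/74/125', '.', '.']
13 ['.', '.', '.', '.', '.', '.']
15 ['.', '.', '.', '.', '.', '.']
17 ['2.6/78/131', '1.5/78/130', '.', '.', '.', '.']
19 ['3.8/79/129', '2.4/79/129', '2.6/78/127', '.', '.', '.']
21 ['4.8/79/127', '3.5/79/128', '1.8/80/129', '.', '.', '.']
23 ['5.2/80/127', '3.1/81/129', '2.1/81/129', '.', '.', '.']
25 ['5.2/81/128', '3.3/82/129', '2.6/82/128', '.', '.', '.']
27 ['6.4/82/126', '4.1/83/128', '3.3/83/127', '2.3/83/127', '.', '.']
29 ['6.0/83/127', '4.4/84/128', '3.6/84/127', '2.8/84/127', '.', '.']
31 ['3.9/86/132', '5.6/84/126', '3.3/85/129', '1.6/86/130', '.', '.']
33 ['5.8/86/129', '5.9/85/126', '4.3/85/127', '2.4/86/129', '1.9/86/127', '.']
35 ['5.5/87/130', '5.4/87/128', '4.3/87/128', '3.1/87/128', '1.2/88/129', '.']
37 ['.', '.', '.', '3.5/88/127', '1.5/89/129', '.']
```

Call:
send_rows:
  plan:
    - [[-0.3,0,0],[0,0,0.11]]
    - [[-0.3,0,0],[0,0,0.11]]
    - [[0,0,0],[0,0,0.11]]
    - [[0,0,0],[0,0,0]]
    - [[0,0,0],[0,0,0]]
    - [[0,0,0],[0,0,0]]
    - [[0,0,0],[0,0,0]]
    - [[0,0,0],[0,0,0]]
    - [[0,0,0],[0,0,0]]
    - [[0,0,0],[0,0,0]]

```text
time: 35.95
tool_pos: [0.4726, 0.0506, 0.2182]
tool_rot: [-3.116, -0.04, -2.163]
contact_force: [1.0, -0.4, -0.2]
opening: 0.0459
grip_force: 0.0
```

```bash
python3 win.py | head -4; python3 dep.py w5.npz; python3 -c "
from h import *;print(robot.observe()['qpos'])"
```

```text
35.95 [0.4726 0.0506 0.2182] [-3.1155 -0.0399 -2.1629]
[[ 48.7677 111.8395]
 [265.2976  46.7725]]
0.122 [566.3, 566.0, 565.8, 566.5, 566.0, 566.1, 566.7, '-', '-', '-', '-', '-', '-', '-', 555.5, 566.1, 565.9, 566.2, 566.3, 566.1, 573.5]
1989 195
94 ['.', '.', '.', '.', '1.3/72/127', '.', '.', '.', '.', '.']
96 ['.', '.', '.', '.', '.', '.', '.', '.', '.', '.']
98 ['.', '.', '.', '.', '.', '.', '.', '.', '.', '.']
100 ['.', '.', '.', '.', '.', '.', '.', '.', '.', '.']
102 ['1.6/78/137', '.', '.', '.', '.', '.', '.', '.', '.', '.']
104 ['.', '3.6/78/133', '3.2/78/132', '3.3/78/129', '2.3/78/129', '1.6/78/128', '.', '.', '.', '.']
106 ['.', '6.9/78/128', '5.7/79/128', '4.5/79/128', '4.2/79/127', '1.7/80/129', '.', '.', '.', '.']
108 ['.', '.', '6.6/80/128', '5.6/80/127', '4.2/80/128', '2.4/81/129', '1.4/81/128', '.', '.', '.']
110 ['.', '.', '3.9/82/133', '6.1/81/127', '3.8/82/129', '3.4/82/128', '2.2/82/128', '.', '.', '.']
112 ['.', '.', '2.3/84/136', '3.7/83/132', '4.9/83/128', '3.6/83/128', '2.7/83/127', '1.3/83/128', '.', '.']
114 ['.', '.', '.', '3.8/85/133', '6.1/83/127', '3.5/84/129', '3.6/84/127', '1.4/85/128', '.', '.']
116 ['.', '.', '.', '3.5/86/134', '6.5/85/127', '4.6/85/128', '3.0/86/129', '1.6/86/129', '1.5/86/127', '.']
118 ['.', '.', '.', '.', '6.6/86/128', '6.5/86/126', '3.8/87/128', '2.4/87/128', '.', '.']
120 ['.', '.', '.', '.', '6.0/87/129', '6.1/87/127', '4.4/88/128', '2.8/88/128', '1.4/89/129', '.']
122 ['.', '.', '.', '.', '.', '.', '.', '.', '.', '1.5/90/127']
[-0.02246357  0.26291673  1.66359195 -0.05085534  1.21501692 -2.55469087]
```

The ball's surface shows in the window about 3.6 mm behind the plate's front (Y 83–86, z 132–134), while the strip face there is at about 6.3 mm. So the ball has sprung out. I'm handing in.

```bash
python3 -c "
from h import *;print(robot.hand_in())"
```

```text
the job is handed in; nothing more can be done
None
```

I mounted the hanger arm in the two upper slots, pushed it fully down with the spring ball out in the window, and handed the job in after about 36 s; it droops about 0.03 rad (limit 0.06) with the plate up to about 2 mm off the strip at its top.

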